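# Cap up after feeding: medium bottle shut, flask vented

## Robot

A 6-joint arm with a two-finger parallel gripper is mounted at the origin on the work surface. World frame = base frame: x ahead of the robot, y to its left, z up, the work surface at z = 0. Lengths are in m, angles in rad, forces in N, time in s.
With the tool pointing down it reaches from about 0.375 to 0.975 m from the base axis. Payload 3.8 kg.
Tool frame: the origin (TCP) lies midway between the tips of the shut fingers; the grasp point (between the pads) lies 19 mm behind it; z points along the fingers, y is the direction in which the jaws open and shut (so a half turn about z gives the same grasp; the last joint's range is limited). The gripper opens to 85 mm and grips with 20 to 120 N. Pads are 22 mm wide; open, the fingers measure 114 mm over their backs; the gripper's body (76 mm by 85 mm) begins 54 mm behind the grasp point. The pads swing forward as they close: fully open they stand 13 mm farther back than shut.
Start: joints at [1.221, 0.264, 1.604, -0, 1.274, -0.037], TCP at [0.208, 0.642, 0.231] pointing down, gripper open.
Joint ranges: [-2.63, 2.63], [-0.94, 2.18], [0.31, 2.57], [-1.31, 4.45], [0, 2.66], [-2.55, 2.55]. Speed limits (rad/s): [2.57, 2.57, 3.14, 3.14, 3.14, 3.14].

## Interface

Orientations are given as a rotation vector (axis times angle).
In Python, from workcell import bot gives the robot as it stands.
- The arm moves only by the shell command python3 -m inch 'ROWS' [FORCE]. ROWS is JSON, a list of rows, each an object of numbers: "dx", "dy", "dz": the shift along the tool's x, y, z in m; "ax", "ay", "az": the turn, a rotation vector about the tool's x, y, z in degrees; "fingers": the opening, from -1 (shut) to 1 (fully open). A call has 1 to 20 rows; each row is the pose to reach, as a shift and turn from the pose measured when the call began, along the tool's axes at that moment; what a row does not reach only later rows make up. A row lasts 1/8 s, in which the tool goes at most 62.5 mm and 10.7 degrees, less where a joint would pass 70% of its speed; a pose out of reach is approached as far as the arm can. A call with a gripper value outside its range is refused whole. The fingers move at their own pace and stop on an object; FORCE is the grip in N (left out, the last holds). Time passes only in rows, so rows that repeat a pose let the fingers close. It gives the time, the measured TCP pose, the force and the opening at its end, in the units of the state.
- bot.read_state(): the state, without advancing time (a new reading comes with each control period).
- bot.read_camera(name): name is "side" or "top"; returns (picture, depth): 384x512x3 uint8, blue, green, red; 384x512 float32, m along the optical axis (not along the pixel's ray), 0 where there is no reading.
- bot.get_calibration(name): a dict with "intrinsics" (3x3 intrinsics, pixels), "view" (4x4, takes a point from world to camera coordinates). Camera axes: x right, y down, z forward; pixel columns grow to the right and rows downward; lengths in m; the calibration is good to about 2 mm. A picture is of the moment at which its call begins. get_calibration takes no time and is no camera call.
- bot.finish_job(): hands the job in, once; it reports no verdict.
Trained networks look in the newest picture that a camera, given by its name, has taken for a name from the list of things; names that differ only in an ending like _2 or _b are one class to them, and where a whole thing is asked for, a point or a joint stands for the part that bears it (a point fixed in the world has none). Each returns a list of dicts, best first, with "p" (0 to 1); they miss things now and then, are a little off and sometimes report something else, mostly with a low value. They report only what shows in the picture. A call takes as long as a camera call. They do not tell look-alikes from the thing itself.
- bot.masks_of(camera, thing): "region" (384x512 bool, what is visible of it) and "box" ([left, top, right, bottom] in pixels, round what is visible of it).
The state is a dict: "time": time; "q": joint angles; "joint_vel": joint speeds; "joint_torque": joint torques, N m; "tool_pos": TCP position; "tcp_rot": TCP orientation; "wrist_force": force on the tool from outside, world axes, zero at the start; "torque": the same for the moment, N m; "width": opening from 0.0 (shut) to 1.0 (fully open).
Only numpy, scipy, OpenCV 4.12 (cv2) and the standard library are available. Lean on these libraries where they do the work, as an engineer would, in place of code of your own. Each camera call takes 0.05 s, during which the arm holds its last target. There are 200 camera calls.

## Task

The culture has just been fed and is going back to the incubator. Screw the loose cap of the square amber medium bottle fully home, and slacken the plain cap of the one flask by something between a quarter and a half turn so that the culture can breathe. The other flask has a filter cap and stays tight; leave everything else on the bench where it is.

Things in the scene. Friction and masses are not known exactly. Their poses are not given: they have to be found in the camera images.
- bottle: medium bottle: square amber bottle 92 x 92 mm clamped in a weighted grey stand (base 140 x 140 x 10 mm, steel walls up to 60 mm above the bench, a black clamp-screw head standing 70 mm out from the centre on the +y side). Fixed to the bench, it neither turns nor moves. Origin: on the cap's axis at bench height, z up. Sloping shoulder from 150 to 184 mm above the bench, then a 40 mm neck; cap from 200 to 228 mm.
- bottle_cap (a joint): turn of the medium bottle's cap about its vertical axis, rad. 0 = screwed fully home, against a hard stop; grows as the cap is loosened (anticlockwise seen from above; up to 6.28). Starts loose, between 0.9 and 2.4. It is captive and keeps its height as it turns; it drags with about 0.12 N m and stays where it is left.
- bottle_cap_mid (a point): centre of the medium bottle's white ribbed screw cap (54 mm across, 28 mm tall), on its axis at half height, 214 mm above the bench; turns with the cap.
- rack: steel flask rack, base 110 x 276 x 8 mm, walls up to 64 mm above the bench, two bays side by side along its y. Fixed to the bench. Origin: centre of its underside.
- flask_plain: clear culture flask standing upright in one bay of the rack (either bay), body 40 (x) x 104 (y) mm, held fast by the rack; it neither turns nor moves. Its cap is plain: flat closed top. Origin: on the cap's axis, 8 mm above the bench. Shoulder slopes from 113 to 144 mm above the bench to a 32 mm neck; cap from 160 to 188 mm.
- plain_cap (a joint): turn of the plain flask cap about its vertical axis, rad. 0 = tight against a hard stop (starts here); grows as it is loosened (anticlockwise seen from above; up to 6.28). Captive, keeps its height; drags with about 0.08 N m and stays where it is left.
- plain_cap_mid (a point): centre of the plain flask's white ribbed cap (44 mm across, 28 mm tall), on its axis at half height, 174 mm above the bench; turns with the cap.
- flask_filter: the same flask in the rack's other bay, 133 mm from the first between cap axes, but with a filter cap: a grey membrane disc under a six-spoked grille in its recessed top. Origin as for flask_plain.
- filter_cap (a joint): turn of the filter cap, rad, as for the plain cap. Starts tight at 0 and is to stay tight.
- filter_cap_mid (a point): centre of the filter cap (44 mm across, 28 mm tall), on its axis at half height, 174 mm above the bench.
- pipette: bystander: hand pipettor lying along its own x, 240 x 52 x 27 mm. Loose. Origin: under its middle.
- well_plate: bystander: flat clear six-well plate, 128 x 86 x 21 mm. Loose. Origin: centre of its underside.
- tip_box: bystander: black open box of white pipette tips, 122 x 82 x 57 mm. Loose. Origin: centre of its underside.
- wipes_tub: bystander: white round wipes tub with a red lid, 102 mm across, 179 mm tall. Loose. Origin: centre of its underside.
- dishes: bystander: stack of three clear culture dishes, 90 mm across, 45 mm tall. Loose. Origin: centre of its underside.
- beaker: bystander: empty glass beaker, 84 mm across, 115 mm tall. Loose. Origin: centre of its underside.
- tube_rack: bystander: grey rack with four capped tubes, 105 x 150 x 118 mm. Loose. Origin: centre of its underside.
Things that resemble listed ones, but are neither listed nor needed, are in the scene too. Leave any purple look-alike of the bottle alone.

How it is judged:
At the end, for the whole second after the job is handed in: The medium bottle's cap is within 0.15 rad (9 degrees) of its stop, the flask's plain cap stands 1.3 to 3.5 rad (75 to 200 degrees) open, the filter cap is within 0.15 rad of tight, and all three caps are still (value of joint each of bottle_cap, filter_cap below 0.15 rad and value of joint plain_cap between 1.3 and 3.5 rad and velocity of joint bottle_cap between -0.1 and 0.1 rad/s and velocity of joint plain_cap between -0.1 and 0.1 rad/s and velocity of joint filter_cap between -0.1 and 0.1 rad/s); the robot touches nothing.
It fails at once if the filter cap is unscrewed (value of joint filter_cap above 0.3 rad).
It fails at once if any of the loose things around is shoved more than 40 mm or tipped over (distance of any of pipette, well_plate, tip_box, wipes_tub, dishes, beaker, tube_rack from where it was at the start of the episode above 0.04 m or angle between any of pipette, well_plate, tip_box, wipes_tub, dishes, beaker, tube_rack's own z axis and vertical above 0.5 rad).
It also fails if it takes over 67 s, if anything falls off the work surface, if the arm or the gripper's body presses on something with over 40 N, if the wrist force passes 120 N, or if a joint passes its speed limit or range.

## Working session

There is one attempt and no reset: what is moved stays moved. The work goes in short steps, Python scripts to look and compute and a shell command to move; the robot and the scene stay as the last step left them, time stands still between calls to the robot, and variables do not carry over. Pictures are saved under pics/ and viewed, about 8 in all and at most 12, crops included, and the job is handed in when it is done.

```bash
mkdir -p pics; ls; python3 - <<'E'
from workcell import bot
import cv2,numpy as np
for n in("top","side"):
    p,d=bot.read_camera(n); cv2.imwrite(f"pics/{n}0.png",p); np.save(f"{n}0.npy",d)
    c=bot.get_calibration(n);V=c["view"];print(n,c["intrinsics"],np.linalg.inv(V).round(3))
    for t in("bottle_cap_mid","plain_cap_mid","filter_cap_mid","bottle"):
        for m in bot.masks_of(n,t):
            r=m["region"]&(d>0); 
            if r.sum()<5: continue
            v,u=np.nonzero(r);z=d[r];K=np.array(c["intrinsics"])
            P=np.c_[(u-K[0,2])*z/K[0,0],(v-K[1,2])*z/K[1,1],z,np.ones(len(z))]@np.linalg.inv(V).T
            print(n,t,round(m["p"],2),[int(x) for x in m["box"]],np.median(P[:,:3],0).round(3),P[:,:3].min(0).round(3),P[:,:3].max(0).round(3))
print(bot.read_state())
E
```

```text
pics
top [[469.4114062    0.         254.26971893]
 [  0.         469.4114062  187.89795101]
 [  0.           0.           1.        ]] [[-0.031 -0.998  0.048  0.44 ]
 [-1.     0.03  -0.004  0.003]
 [ 0.003 -0.048 -0.999  1.799]
 [ 0.     0.     0.     1.   ]]
top bottle_cap_mid 0.73 [198, 167, 212, 179] [0.571 0.168 0.187] [0.553 0.147 0.007] [0.597 0.209 0.199]
top bottle_cap_mid 0.7 [319, 241, 341, 258] [ 0.3   -0.251  0.226] [ 0.273 -0.292  0.156] [ 0.324 -0.226  0.235]
top bottle_cap_mid 0.53 [314, 174, 331, 188] [ 0.534 -0.233  0.227] [ 0.508 -0.259  0.178] [ 0.558 -0.208  0.237]
top plain_cap_mid 0.59 [200, 167, 212, 179] [0.573 0.168 0.187] [0.553 0.147 0.177] [0.591 0.189 0.199]
top bottle 0.7 [295, 162, 338, 204] [ 0.528 -0.217  0.149] [ 0.456 -0.319 -0.009] [ 0.619 -0.155  0.237]
top bottle 0.56 [302, 226, 345, 265] [ 0.31  -0.233  0.136] [ 0.223 -0.331 -0.006] [ 0.374 -0.181  0.235]
side [[393.03902337   0.         244.6647397 ]
 [  0.         393.03902337 192.11953167]
 [  0.           0.           1.        ]] [[ 0.812 -0.438  0.386  0.045]
 [-0.584 -0.597  0.55  -0.676
[... 677 characters left out ...]
 0.446 -0.323 -0.004] [ 0.667 -0.092  0.233]
{'time': 0.5, 'q': array([ 1.22111601e+00,  2.63904958e-01,  1.60404336e+00, -1.26932431e-05,
        1.27367772e+00, -3.69053777e-02]), 'joint_vel': array([ 0.0003567 , -0.00066473, -0.00194908,  0.00201807,  0.00173777,
        0.00108797]), 'joint_torque': array([-7.71413179e-04, -5.14405560e+01, -3.67239225e+01, -1.67454627e-04,
        2.57602078e-03, -4.81927927e-06]), 'tool_pos': array([0.20769996, 0.64222949, 0.23125292]), 'tcp_rot': array([ 4.89298907e-01,  3.10324933e+00, -5.51285881e-05]), 'wrist_force': array([ 0.18192536,  1.23907664, -0.2676896 ]), 'torque': array([-0.00433349, -0.00932969, -0.02054996]), 'width': 1.0018338936682138}
```

```bash
python3 - <<'E'
import cv2
t=cv2.imread("pics/top0.png");s=cv2.imread("pics/side0.png")
cv2.imwrite("pics/top1.png",cv2.resize(t[90:290,130:390],(780,600),interpolation=2))
cv2.imwrite("pics/side1.png",cv2.resize(s[90:384,120:512],(800,600),interpolation=2))
E
```

```text
(no output)
```

View pics/top1.png

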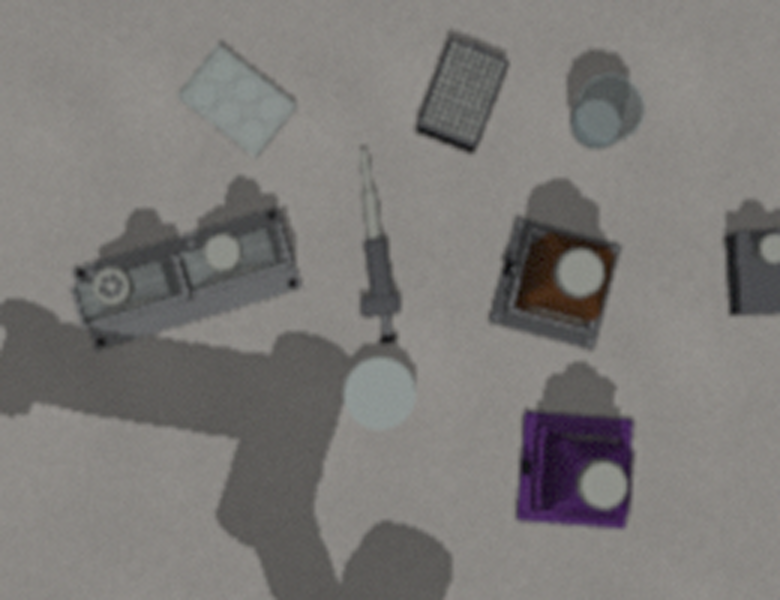

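View pics/side1.png

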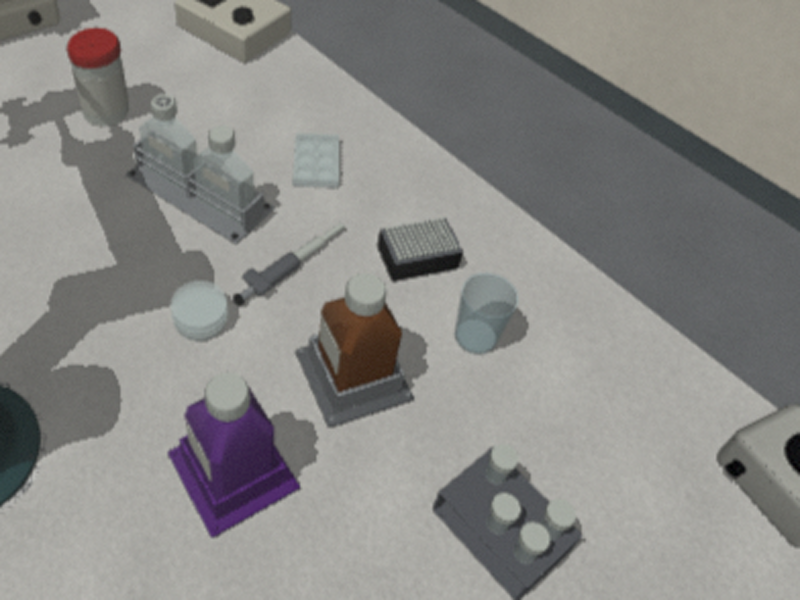

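The top view shows the amber bottle's cap near full-image pixel (323,181). The plain flask cap is at (204,174), and the grille (filter) cap is at (167,186). The purple look-alike is nearer the base, and the side view agrees. Next I'll refine the cap centres.

```bash
cat > h.py <<'E'
import numpy as np,cv2
from workcell import bot
from scipy.spatial.transform import Rotation as R
def cloud(n,d):
    c=bot.get_calibration(n);K=np.array(c["intrinsics"]);v,u=np.indices(d.shape)
    P=np.stack([(u-K[0,2])*d/K[0,0],(v-K[1,2])*d/K[1,1],d,np.ones_like(d)],-1)
    return (P@np.linalg.inv(c["view"]).T)[...,:3]
def ray(n,uv,z):
    c=bot.get_calibration(n);T=np.linalg.inv(c["view"])
    r=T[:3,:3]@np.linalg.inv(c["intrinsics"])@[*uv,1]
    return T[:3,3]+r*(z-T[2,3])/r[2]
def go(p,jaw):  # tool-frame shift and az deg to put TCP at p with jaw (tool y) at world angle jaw
    s=bot.read_state();Rt=R.from_rotvec(s["tcp_rot"]).as_matrix()
    x=jaw+np.pi/2; G=np.array([[np.cos(x),np.sin(x),0],[np.sin(x),-np.cos(x),0],[0,0,-1]]).T
    print("t",s["time"],"q",s["q"].round(2),"tcp",s["tool_pos"].round(4),"shift mm",(Rt.T@(np.array(p)-s["tool_pos"])*1e3).round(1),"rot deg",np.rad2deg(R.from_matrix(Rt.T@G).as_rotvec()).round(1))
E
python3 - <<'E'
from h import *
for n in("top","side"):
    d=np.load(n+"0.npy");im=cv2.imread(f"pics/{n}0.png");P=cloud(n,d)
    for nm,g,zt,rad in(("bottle",(.532,-.238),.228,.027),("plain",(.57,.167),.188,.022),("filter",(.53,.29),.188,.022)):
        near=(np.hypot(P[...,0]-g[0],P[...,1]-g[1])<.05)&(abs(P[...,2]-zt)<.009)
        m=near&(im.min(-1)>(0 if nm=="filter" else 120))
        q=P[m];(c,r)=cv2.minEnclosingCircle(q[:,:2].astype(np.float32)) if len(q) else ((0,0),0)
        v,u=np.nonzero(m);print(n,nm,m.sum(),"med",q.mean(0).round(4),"circ",np.round(c,4),round(r,4),"ray",ray(n,(u.mean(),v.mean()),zt).round(4),"pix",u.mean().round(1),v.mean().round(1))
# tall things near the path
P=cloud("side",np.load("side0.npy"));m=(P[...,2]>.1)&(P[...,2]<.6)
g=np.unique((P[m][:,:2]/.05).round().astype(int),axis=0,return_counts=True)
print([(tuple((a*5).tolist()),int(k)) for a,k in zip(*g) if k>15])
go((.572,.168,.33),0.285-1.2)
E
```

```text
top bottle 153 med [ 0.5331 -0.2353  0.2272] circ [ 0.5331 -0.2357] 0.0239 ray [ 0.533  -0.2351  0.228 ] pix 323.1 180.4
top plain 87 med [0.5712 0.1698 0.1872] circ [0.5713 0.1704] 0.0188 ray [0.5712 0.1697 0.188 ] pix 203.5 173.7
top filter 124 med [0.5375 0.2958 0.1868] circ [0.5372 0.2963] 0.0222 ray [0.5374 0.2956 0.188 ] pix 167.1 184.6
side bottle 244 med [ 0.53   -0.2378  0.2272] circ [ 0.532  -0.2375] 0.0276 ray [ 0.5294 -0.2383  0.228 ] pix 298.6 231.6
side plain 84 med [0.5679 0.166  0.1874] circ [0.5695 0.166 ] 0.0213 ray [0.5675 0.1654 0.188 ] pix 227.6 155.7
side filter 90 med [0.5332 0.2921 0.1861] circ [0.5332 0.2933] 0.0247 ray [0.5322 0.29   0.188 ] pix 199.5 140.5
[((-20, 0), 21), ((-15, 0), 698), ((-15, 5), 18), ((-10, -5), 290), ((-10, 0), 758), ((-10, 5), 816), ((-10, 10), 53), ((-5, -5), 1047), ((-5, 0), 445), ((-5, 5), 152), ((0, -5), 1556), ((0, 0), 374), ((0, 5), 163), ((5, -10), 165), ((5, -5), 1002), ((5, 0), 334), ((5, 5), 59), ((10, -5), 173), ((10, 0), 125), ((10, 100), 114), ((15, 65), 79), ((15, 100), 384), ((15, 105), 22), ((20, 45), 22), ((20, 55), 
[... 1581 characters left out ...]
 165), 144), ((75, -35), 24), ((75, -30), 52), ((75, -25), 44), ((75, 165), 67), ((85, 165), 52), ((90, 165), 70), ((95, 165), 54), ((100, 165), 36), ((105, 165), 18), ((225, 15), 86), ((225, 20), 133), ((225, 25), 99), ((225, 30), 102), ((225, 35), 84), ((225, 40), 71), ((225, 45), 59), ((225, 50), 43), ((225, 55), 34), ((225, 60), 31), ((225, 65), 21), ((230, 10), 23), ((230, 15), 143), ((230, 20), 238), ((230, 25), 219), ((230, 30), 182), ((230, 35), 149), ((230, 40), 132), ((230, 45), 104), ((230, 50), 86), ((230, 55), 67), ((230, 60), 47), ((230, 65), 30)]
t 0.5 q [ 1.22  0.26  1.6  -0.    1.27 -0.04] tcp [0.2077 0.6422 0.2313] shift mm [-492.5 -339.1  -98.7] rot deg [ -0.    0.  124.5]
```

```bash
python3 -m inch '[{"dz":-0.06},{"dz":-0.1},{"dx":-0.493,"dy":-0.34,"dz":-0.1,"az":124},{"dx":-0.493,"dy":-0.34,"dz":-0.1,"az":124},{"dx":-0.493,"dy":-0.34,"dz":-0.1,"az":124},{"dx":-0.493,"dy":-0.34,"dz":-0.1,"az":124},{"dx":-0.493,"dy":-0.34,"dz":-0.1,"az":124},{"dx":-0.493,"dy":-0.34,"dz":-0.1,"az":124},{"dx":-0.493,"dy":-0.34,"dz":-0.1,"az":124},{"dx":-0.493,"dy":-0.34,"dz":-0.1,"az":124},{"dx":-0.493,"dy":-0.34,"dz":-0.1,"az":124},{"dx":-0.493,"dy":-0.34,"dz":-0.1,"az":124},{"dx":-0.493,"dy":-0.34,"dz":-0.1,"az":124},{"dx":-0.493,"dy":-0.34,"dz":-0.1,"az":124},{"dx":-0.493,"dy":-0.34,"dz":-0.1,"az":124},{"dx":-0.493,"dy":-0.34,"dz":-0.1,"az":124},{"dx":-0.493,"dy":-0.34,"dz":-0.1,"az":124}]' 25; python3 -c "
from h import *
go((.5705,.168,.157),0.285-1.2)"
```

```text
t 0.5 q [ 1.22  0.26  1.6  -0.    1.27 -0.04] tcp [0.2077 0.6422 0.2313] shift mm [-491.1 -339.6   74.3] rot deg [ -0.    0.  124.5]invalid input at $[0]: expected keys dx, dy, dz, ax, ay, az, fingers
```

```bash
python3 -m inch '[{"dx":0,"dy":0,"dz":-0.06,"ax":0,"ay":0,"az":0,"fingers":1},{"dx":0,"dy":0,"dz":-0.1,"ax":0,"ay":0,"az":0,"fingers":1},{"dx":-0.493,"dy":-0.34,"dz":-0.1,"ax":0,"ay":0,"az":124,"fingers":1},{"dx":-0.493,"dy":-0.34,"dz":-0.1,"ax":0,"ay":0,"az":124,"fingers":1},{"dx":-0.493,"dy":-0.34,"dz":-0.1,"ax":0,"ay":0,"az":124,"fingers":1},{"dx":-0.493,"dy":-0.34,"dz":-0.1,"ax":0,"ay":0,"az":124,"fingers":1},{"dx":-0.493,"dy":-0.34,"dz":-0.1,"ax":0,"ay":0,"az":124,"fingers":1},{"dx":-0.493,"dy":-0.34,"dz":-0.1,"ax":0,"ay":0,"az":124,"fingers":1},{"dx":-0.493,"dy":-0.34,"dz":-0.1,"ax":0,"ay":0,"az":124,"fingers":1},{"dx":-0.493,"dy":-0.34,"dz":-0.1,"ax":0,"ay":0,"az":124,"fingers":1},{"dx":-0.493,"dy":-0.34,"dz":-0.1,"ax":0,"ay":0,"az":124,"fingers":1},{"dx":-0.493,"dy":-0.34,"dz":-0.1,"ax":0,"ay":0,"az":124,"fingers":1},{"dx":-0.493,"dy":-0.34,"dz":-0.1,"ax":0,"ay":0,"az":124,"fingers":1},{"dx":-0.493,"dy":-0.34,"dz":-0.1,"ax":0,"ay":0,"az":124,"fingers":1},{"dx":-0.493,"dy":-0.34,"dz":-0.1,"ax":0,"ay":0,"az":124,"fingers":1},{"dx":-0.493,"dy":-0.34,"dz":-0.1,"ax":0,"ay":0,"az":124,"fingers":1}]' 25; python3 -c "
from h import *
go((.5705,.168,.157),0.285-1.2)"
```

```text
time: 2.5
tool_pos: [0.5721, 0.1671, 0.3314]
tcp_rot: [2.969, 1.028, 0.0]
wrist_force: [0.1, -0.2, -0.6]
width: 0.997
t 2.5 q [ 0.24  0.07  1.65 -0.    1.43  1.15] tcp [0.5721 0.1671 0.3314] shift mm [ -0.7  -1.7 174.4] rot deg [ 0.  -0.   0.6]
```

```bash
python3 -m inch '[{"dx":-0.001,"dy":-0.002,"dz":0.06,"ax":0,"ay":0,"az":0,"fingers":1},{"dx":-0.001,"dy":-0.002,"dz":0.11,"ax":0,"ay":0,"az":0,"fingers":1},{"dx":-0.001,"dy":-0.002,"dz":0.15,"ax":0,"ay":0,"az":0,"fingers":1},{"dx":-0.001,"dy":-0.002,"dz":0.173,"ax":0,"ay":0,"az":0,"fingers":1},{"dx":-0.001,"dy":-0.002,"dz":0.173,"ax":0,"ay":0,"az":0,"fingers":1},{"dx":-0.001,"dy":-0.002,"dz":0.173,"ax":0,"ay":0,"az":0,"fingers":0.2},{"dx":-0.001,"dy":-0.002,"dz":0.173,"ax":0,"ay":0,"az":0,"fingers":0.2},{"dx":-0.001,"dy":-0.002,"dz":0.173,"ax":0,"ay":0,"az":0,"fingers":0.2},{"dx":-0.001,"dy":-0.002,"dz":0.173,"ax":0,"ay":0,"az":0,"fingers":0.2}]' 25; python3 -c "
from h import *
p,d=bot.read_camera('side');cv2.imwrite('pics/s2.png',cv2.resize(p[90:230,150:310],(800,700),interpolation=2)[:600])
s=bot.read_state();print(s['width'],s['wrist_force'],s['torque'],s['tool_pos'])"
```

```text
time: 3.62
tool_pos: [0.5705, 0.1681, 0.1591]
tcp_rot: [2.969, 1.028, 0.002]
wrist_force: [0.5, 1.3, 0.5]
width: 0.598
0.5963611229385815 [ 0.35439285 -0.26943325  0.00474449] [-0.01764975 -0.04949131 -0.07143075] [0.57032456 0.16810883 0.15888511]
```

View pics/s2.png

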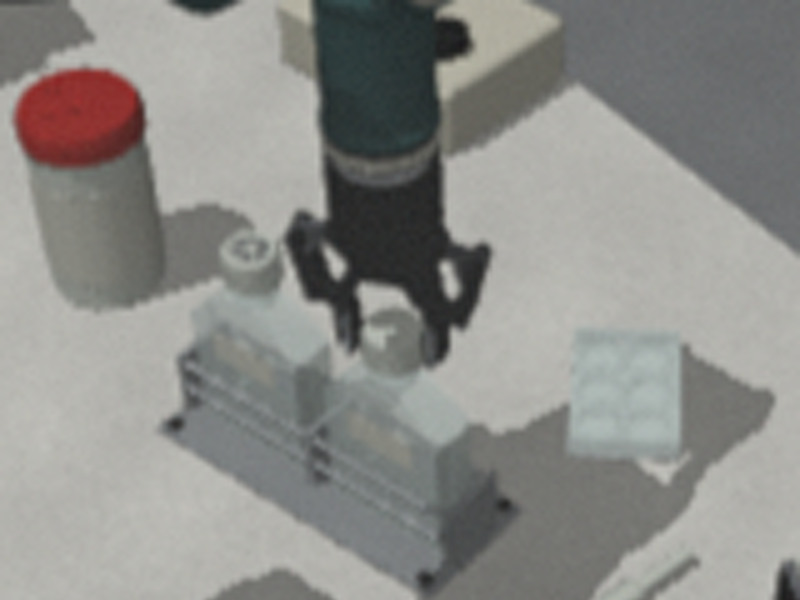

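The picture shows the fingers straddling the plain cap around (390,345), clear of the filter cap at (250,260). I'll close on it and read the forces before turning.

```bash
python3 -m inch '[{"dx":0,"dy":0,"dz":0,"ax":0,"ay":0,"az":0,"fingers":-1},{"dx":0,"dy":0,"dz":0,"ax":0,"ay":0,"az":0,"fingers":-1},{"dx":0,"dy":0,"dz":0,"ax":0,"ay":0,"az":0,"fingers":-1},{"dx":0,"dy":0,"dz":0,"ax":0,"ay":0,"az":-5,"fingers":-1},{"dx":0,"dy":0,"dz":0,"ax":0,"ay":0,"az":-10,"fingers":-1}]' 25; python3 -c "
from h import *
s=bot.read_state();print(s['q'],s['width'],s['wrist_force'],s['torque'],s['tool_pos'])"
```

```text
time: 4.3
tool_pos: [0.5705, 0.1679, 0.1591]
tcp_rot: [2.866, 1.286, 0.002]
wrist_force: [-0.9, -1.4, 1.3]
width: 0.508
[ 2.44580629e-01  1.68094607e-01  1.85720071e+00 -3.95764684e-04
  1.11521561e+00  9.71880250e-01] 0.5084389393774426 [-0.90303123 -1.36949956  1.34570466] [-0.32585016 -0.01430187 -0.07557232] [0.57045935 0.16791003 0.15905717]
```

Gripped: the opening is 43 mm and the moment matches the drag. Now I'll turn a further 122°.

```bash
python3 -m inch '[{"dx":0,"dy":0,"dz":0,"ax":0,"ay":0,"az":-8,"fingers":-1},{"dx":0,"dy":0,"dz":0,"ax":0,"ay":0,"az":-16,"fingers":-1},{"dx":0,"dy":0,"dz":0,"ax":0,"ay":0,"az":-24,"fingers":-1},{"dx":0,"dy":0,"dz":0,"ax":0,"ay":0,"az":-32,"fingers":-1},{"dx":0,"dy":0,"dz":0,"ax":0,"ay":0,"az":-40,"fingers":-1},{"dx":0,"dy":0,"dz":0,"ax":0,"ay":0,"az":-48,"fingers":-1},{"dx":0,"dy":0,"dz":0,"ax":0,"ay":0,"az":-56,"fingers":-1},{"dx":0,"dy":0,"dz":0,"ax":0,"ay":0,"az":-64,"fingers":-1},{"dx":0,"dy":0,"dz":0,"ax":0,"ay":0,"az":-72,"fingers":-1},{"dx":0,"dy":0,"dz":0,"ax":0,"ay":0,"az":-80,"fingers":-1},{"dx":0,"dy":0,"dz":0,"ax":0,"ay":0,"az":-88,"fingers":-1},{"dx":0,"dy":0,"dz":0,"ax":0,"ay":0,"az":-96,"fingers":-1},{"dx":0,"dy":0,"dz":0,"ax":0,"ay":0,"az":-104,"fingers":-1},{"dx":0,"dy":0,"dz":0,"ax":0,"ay":0,"az":-112,"fingers":-1},{"dx":0,"dy":0,"dz":0,"ax":0,"ay":0,"az":-118,"fingers":-1},{"dx":0,"dy":0,"dz":0,"ax":0,"ay":0,"az":-122,"fingers":-1},{"dx":0,"dy":0,"dz":0,"ax":0,"ay":0,"az":-122,"fingers":-1}]' 25; python3 -c "
from h import *
s=bot.read_state();print(s['q'],s['width'],s['wrist_force'],s['torque'],s['tool_pos'])"
```

```text
time: 6.42
tool_pos: [0.5714, 0.1682, 0.1591]
tcp_rot: [0.265, 3.127, 0.001]
wrist_force: [3.7, 0.6, -1.6]
width: 0.51
[ 2.44625027e-01  1.68515850e-01  1.85665150e+00 -1.44817364e-04
  1.11328915e+00 -1.15680565e+00] 0.5099121954434233 [ 3.69335994  0.62039404 -1.63601343] [ 0.23835084 -0.54645649 -0.00209553] [0.57136327 0.16824366 0.15908755]
```

```bash
python3 -m inch '[{"dx":0,"dy":0,"dz":0,"ax":0,"ay":0,"az":0,"fingers":0.6},{"dx":0,"dy":0,"dz":0,"ax":0,"ay":0,"az":0,"fingers":0.6},{"dx":0,"dy":0,"dz":0,"ax":0,"ay":0,"az":0,"fingers":0.6},{"dx":0,"dy":0,"dz":-0.06,"ax":0,"ay":0,"az":0,"fingers":1},{"dx":0,"dy":0,"dz":-0.12,"ax":0,"ay":0,"az":0,"fingers":1},{"dx":0,"dy":0,"dz":-0.18,"ax":0,"ay":0,"az":0,"fingers":1},{"dx":0,"dy":0,"dz":-0.21,"ax":0,"ay":0,"az":0,"fingers":1},{"dx":0,"dy":0,"dz":-0.21,"ax":0,"ay":0,"az":0,"fingers":1}]' 25; python3 -c "
from h import *
p,d=bot.read_camera('side');cv2.imwrite('pics/s3.png',cv2.resize(p[90:230,150:310],(800,700),interpolation=2)[:600])
go((.532,-.2365,.36),-0.419+1.3)"
```

```text
time: 7.42
tool_pos: [0.5721, 0.1685, 0.3733]
tcp_rot: [0.265, 3.121, 0.005]
wrist_force: [0.1, 0.6, -0.0]
width: 0.997
t 7.475 q [ 0.24  0.06  1.59 -0.    1.49 -1.16] tcp [0.5711 0.1682 0.3704] shift mm [ -29.6 -405.6    9.6] rot deg [ 0.2  0.3 29.8]
```

View pics/s3.png

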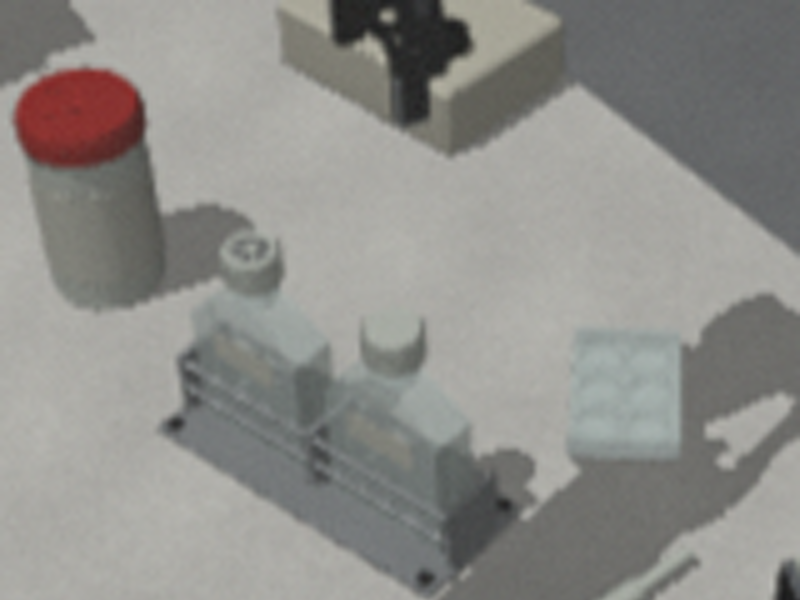

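The plain cap (390,345) is free and everything around it is unmoved. On to the amber bottle.

```bash
python3 -m inch '[{"dx":-0.03,"dy":-0.406,"dz":0.01,"ax":0,"ay":0,"az":30,"fingers":1},{"dx":-0.03,"dy":-0.406,"dz":0.01,"ax":0,"ay":0,"az":30,"fingers":1},{"dx":-0.03,"dy":-0.406,"dz":0.01,"ax":0,"ay":0,"az":30,"fingers":1},{"dx":-0.03,"dy":-0.406,"dz":0.01,"ax":0,"ay":0,"az":30,"fingers":1},{"dx":-0.03,"dy":-0.406,"dz":0.01,"ax":0,"ay":0,"az":30,"fingers":1},{"dx":-0.03,"dy":-0.406,"dz":0.01,"ax":0,"ay":0,"az":30,"fingers":1},{"dx":-0.03,"dy":-0.406,"dz":0.01,"ax":0,"ay":0,"az":30,"fingers":1},{"dx":-0.03,"dy":-0.406,"dz":0.01,"ax":0,"ay":0,"az":30,"fingers":1},{"dx":-0.03,"dy":-0.406,"dz":0.01,"ax":0,"ay":0,"az":30,"fingers":1},{"dx":-0.03,"dy":-0.406,"dz":0.01,"ax":0,"ay":0,"az":30,"fingers":1}]' 25; python3 -c "
from h import *
go((.532,-.2365,.197),-0.419+1.3)"
```

```text
time: 8.72
tool_pos: [0.5323, -0.2356, 0.3589]
tcp_rot: [1.063, 2.952, 0.006]
wrist_force: [0.7, -0.2, -0.4]
width: 1.001
t 8.725 q [-0.46  0.03  1.64  0.    1.47 -1.34] tcp [ 0.5323 -0.2356  0.3589] shift mm [ -0.   -1.6 161.9] rot deg [ 0.3  0.1 -0.1]
```

```bash
python3 -m inch '[{"dx":0,"dy":-0.001,"dz":0.06,"ax":0.3,"ay":0,"az":0,"fingers":1},{"dx":0,"dy":-0.001,"dz":0.1,"ax":0.3,"ay":0,"az":0,"fingers":1},{"dx":0,"dy":-0.001,"dz":0.14,"ax":0.3,"ay":0,"az":0,"fingers":1},{"dx":0,"dy":-0.001,"dz":0.162,"ax":0.3,"ay":0,"az":0,"fingers":1},{"dx":0,"dy":-0.001,"dz":0.162,"ax":0.3,"ay":0,"az":0,"fingers":1},{"dx":0,"dy":-0.001,"dz":0.162,"ax":0.3,"ay":0,"az":0,"fingers":0.45},{"dx":0,"dy":-0.001,"dz":0.162,"ax":0.3,"ay":0,"az":0,"fingers":0.45},{"dx":0,"dy":-0.001,"dz":0.162,"ax":0.3,"ay":0,"az":0,"fingers":0.45}]' 25; python3 -c "
from h import *
p,d=bot.read_camera('side');cv2.imwrite('pics/s4.png',cv2.resize(p[170:310,220:380],(800,700),interpolation=2)[:600])
s=bot.read_state();print(s['width'],s['wrist_force'],s['torque'],s['tool_pos'])"
```

```text
time: 9.72
tool_pos: [0.5332, -0.2363, 0.1984]
tcp_rot: [1.063, 2.952, -0.002]
wrist_force: [0.1, -0.6, -0.2]
width: 0.725
0.7264367905991901 [-1.07999747 -0.52550863  1.11080986] [-0.03311204  0.07825791  0.05641128] [ 0.53294275 -0.23628523  0.19808807]
```

View pics/s4.png

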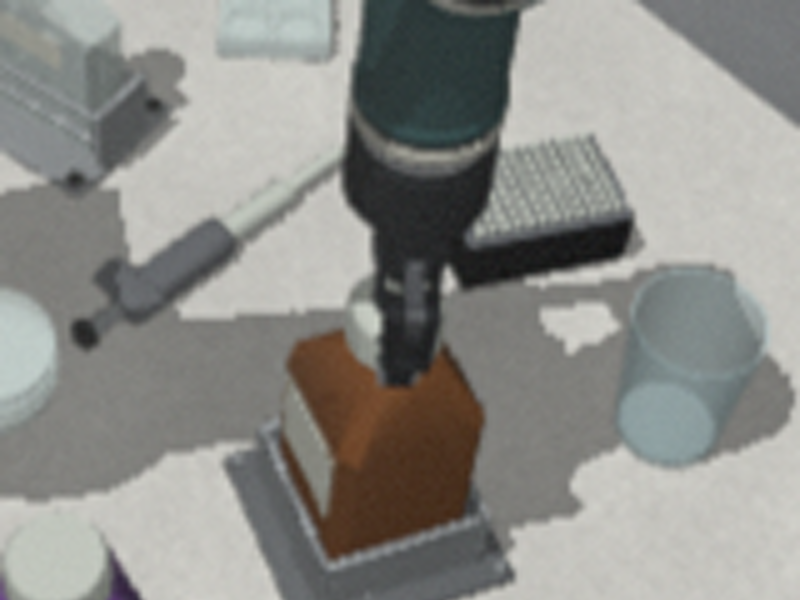

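The fingers straddle the amber bottle's cap at about (390,330), with no contact. I'll close and turn clockwise, the first 45° without reaching the stop.

```bash
python3 -m inch '[{"dx":0,"dy":0,"dz":0,"ax":0,"ay":0,"az":0,"fingers":-1},{"dx":0,"dy":0,"dz":0,"ax":0,"ay":0,"az":0,"fingers":-1},{"dx":0,"dy":0,"dz":0,"ax":0,"ay":0,"az":0,"fingers":-1},{"dx":0,"dy":0,"dz":0,"ax":0,"ay":0,"az":8,"fingers":-1},{"dx":0,"dy":0,"dz":0,"ax":0,"ay":0,"az":16,"fingers":-1},{"dx":0,"dy":0,"dz":0,"ax":0,"ay":0,"az":24,"fingers":-1},{"dx":0,"dy":0,"dz":0,"ax":0,"ay":0,"az":32,"fingers":-1},{"dx":0,"dy":0,"dz":0,"ax":0,"ay":0,"az":40,"fingers":-1},{"dx":0,"dy":0,"dz":0,"ax":0,"ay":0,"az":45,"fingers":-1}]' 30; python3 -c "
from h import *
s=bot.read_state();print(s['q'],s['width'],s['wrist_force'],s['torque'],s['tool_pos'])"
```

```text
time: 10.9
tool_pos: [0.5331, -0.2362, 0.1984]
tcp_rot: [2.115, 2.317, 0.0]
wrist_force: [0.3, 1.9, 2.8]
width: 0.621
[-4.59256201e-01  1.11801383e-01  1.84505344e+00 -1.04545876e-03
  1.18069841e+00 -5.49769711e-01] 0.6207208594957644 [0.28957517 1.94617383 2.78689014] [0.23357659 0.16584483 0.13072488] [ 0.53305696 -0.23620552  0.19841258]
```

```bash
cat > st.py <<'E'
from h import *
s=bot.read_state();print('q6',s['q'][5].round(3),s['width'].round(3),s['wrist_force'].round(1),s['torque'].round(3),s['tool_pos'].round(4))
E
python3 -m inch '[{"dx":0,"dy":0,"dz":0,"ax":0,"ay":0,"az":5,"fingers":-1},{"dx":0,"dy":0,"dz":0,"ax":0,"ay":0,"az":10,"fingers":-1},{"dx":0,"dy":0,"dz":0,"ax":0,"ay":0,"az":15,"fingers":-1},{"dx":0,"dy":0,"dz":0,"ax":0,"ay":0,"az":20,"fingers":-1}]' 30; python3 st.py
python3 -m inch '[{"dx":0,"dy":0,"dz":0,"ax":0,"ay":0,"az":5,"fingers":-1},{"dx":0,"dy":0,"dz":0,"ax":0,"ay":0,"az":10,"fingers":-1},{"dx":0,"dy":0,"dz":0,"ax":0,"ay":0,"az":15,"fingers":-1},{"dx":0,"dy":0,"dz":0,"ax":0,"ay":0,"az":20,"fingers":-1}]' 30; python3 st.py
```

```text
time: 11.4
tool_pos: [0.5331, -0.2362, 0.1984]
tcp_rot: [2.488, 1.912, 0.001]
wrist_force: [0.4, 0.8, 0.7]
width: 0.617
time: 11.9
tool_pos: [0.5331, -0.2363, 0.1985]
tcp_rot: [2.782, 1.45, 0.001]
wrist_force: [0.2, 1.0, 2.0]
width: 0.613Traceback (most recent call last):
  File "st.py", line 2, in <module>
    s=bot.read_state();print('q6',s['q'][5].round(3),s['width'].round(3),s['wrist_force'].round(1),s['torque'].round(3),s['tool_pos'].round(4))
                                                     ^^^^^^^^^^^^^^^^
AttributeError: 'float' object has no attribute 'round'
Traceback (most recent call last):
  File "st.py", line 2, in <module>
    s=bot.read_state();print('q6',s['q'][5].round(3),s['width'].round(3),s['wrist_force'].round(1),s['torque'].round(3),s['tool_pos'].round(4))
                                                     ^^^^^^^^^^^^^^^^
AttributeError: 'float' object has no attribute 'round'
```

```bash
sed -i "s/s\['width'\].round(3)/s['width']/" st.py; python3 st.py
python3 -m inch '[{"dx":0,"dy":0,"dz":0,"ax":0,"ay":0,"az":5,"fingers":-1},{"dx":0,"dy":0,"dz":0,"ax":0,"ay":0,"az":10,"fingers":-1},{"dx":0,"dy":0,"dz":0,"ax":0,"ay":0,"az":15,"fingers":-1}]' 30; python3 st.py
```

```text
q6 0.152 0.613000801614012 [0.2 1.  2. ] [-0.287  0.44   0.813] [ 0.5331 -0.2363  0.1985]
time: 12.28
tool_pos: [0.5333, -0.2362, 0.1985]
tcp_rot: [2.948, 1.073, 0.003]
wrist_force: [2.8, 2.8, 1.0]
width: 0.616
q6 0.415 0.6161593438909015 [2.8 2.8 1. ] [ 0.378 -0.159  0.994] [ 0.5333 -0.2362  0.1985]
```

The moment rose from 0.13 to about 1.0 N m, so the cap is at the stop and the pads are slipping. To confirm, I'll open, turn back 40°, regrip and twist 12°. If the cap is home, the moment should rise at once.

```bash
python3 -m inch '[{"dx":0,"dy":0,"dz":0,"ax":0,"ay":0,"az":0,"fingers":0.7},{"dx":0,"dy":0,"dz":0,"ax":0,"ay":0,"az":0,"fingers":0.7},{"dx":0,"dy":0,"dz":0,"ax":0,"ay":0,"az":0,"fingers":0.7},{"dx":0,"dy":0,"dz":0,"ax":0,"ay":0,"az":-10,"fingers":0.7},{"dx":0,"dy":0,"dz":0,"ax":0,"ay":0,"az":-20,"fingers":0.7},{"dx":0,"dy":0,"dz":0,"ax":0,"ay":0,"az":-30,"fingers":0.7},{"dx":0,"dy":0,"dz":0,"ax":0,"ay":0,"az":-40,"fingers":0.7},{"dx":0,"dy":0,"dz":0,"ax":0,"ay":0,"az":-40,"fingers":-1},{"dx":0,"dy":0,"dz":0,"ax":0,"ay":0,"az":-40,"fingers":-1},{"dx":0,"dy":0,"dz":0,"ax":0,"ay":0,"az":-40,"fingers":-1},{"dx":0,"dy":0,"dz":0,"ax":0,"ay":0,"az":-40,"fingers":-1}]' 40; python3 st.py
python3 -m inch '[{"dx":0,"dy":0,"dz":0,"ax":0,"ay":0,"az":2,"fingers":-1},{"dx":0,"dy":0,"dz":0,"ax":0,"ay":0,"az":4,"fingers":-1}]' 40; python3 st.py
python3 -m inch '[{"dx":0,"dy":0,"dz":0,"ax":0,"ay":0,"az":4,"fingers":-1},{"dx":0,"dy":0,"dz":0,"ax":0,"ay":0,"az":8,"fingers":-1}]' 40; python3 st.py
```

```text
time: 13.65
tool_pos: [0.5331, -0.2363, 0.1988]
tcp_rot: [2.404, 2.015, -0.0]
wrist_force: [-2.1, 0.8, 4.5]
width: 0.613
q6 -0.282 0.6127812535097316 [-2.1  0.8  4.5] [ 0.077  0.495 -0.077] [ 0.5331 -0.2363  0.1988]
time: 13.9
tool_pos: [0.5327, -0.2379, 0.1989]
tcp_rot: [2.472, 1.927, -0.004]
wrist_force: [-3.2, -6.9, 1.7]
width: 0.619
q6 -0.211 0.6187155141584008 [-3.2 -6.9  1.7] [-0.78   0.664  0.891] [ 0.5327 -0.2379  0.1989]
time: 14.15
tool_pos: [0.5312, -0.241, 0.1989]
tcp_rot: [2.6, 1.745, -0.013]
wrist_force: [-3.1, -2.5, 2.5]
width: 0.619
q6 -0.068 0.6192308712629914 [-3.1 -2.5  2.5] [0.11  0.569 0.402] [ 0.5312 -0.241   0.1989]
```

The moment jumped to 0.89 N m within 4°, so the cap is home. I'll release and retreat.

```bash
python3 -m inch '[{"dx":0,"dy":0,"dz":0,"ax":0,"ay":0,"az":0,"fingers":1},{"dx":0,"dy":0,"dz":0,"ax":0,"ay":0,"az":0,"fingers":1},{"dx":0,"dy":0,"dz":0,"ax":0,"ay":0,"az":0,"fingers":1},{"dx":0,"dy":0,"dz":-0.05,"ax":0,"ay":0,"az":0,"fingers":1},{"dx":0,"dy":0,"dz":-0.1,"ax":0,"ay":0,"az":0,"fingers":1},{"dx":0,"dy":0,"dz":-0.15,"ax":0,"ay":0,"az":0,"fingers":1},{"dx":0,"dy":0,"dz":-0.15,"ax":0,"ay":0,"az":0,"fingers":1},{"dx":0,"dy":0,"dz":-0.15,"ax":0,"ay":0,"az":0,"fingers":1}]'; python3 st.py; python3 -c "
from h import *
p,d=bot.read_camera('side');cv2.imwrite('pics/s5.png',cv2.resize(p[90:384,120:512],(800,600),interpolation=2))"
```

```text
time: 15.15
tool_pos: [0.5314, -0.2387, 0.3485]
tcp_rot: [2.6, 1.746, -0.013]
wrist_force: [-0.4, 0.7, -0.3]
width: 0.999
q6 -0.068 0.9988038704200894 [-0.4  0.7 -0.3] [ 0.012 -0.007  0.001] [ 0.5314 -0.2387  0.3485]
```

View pics/s5.png

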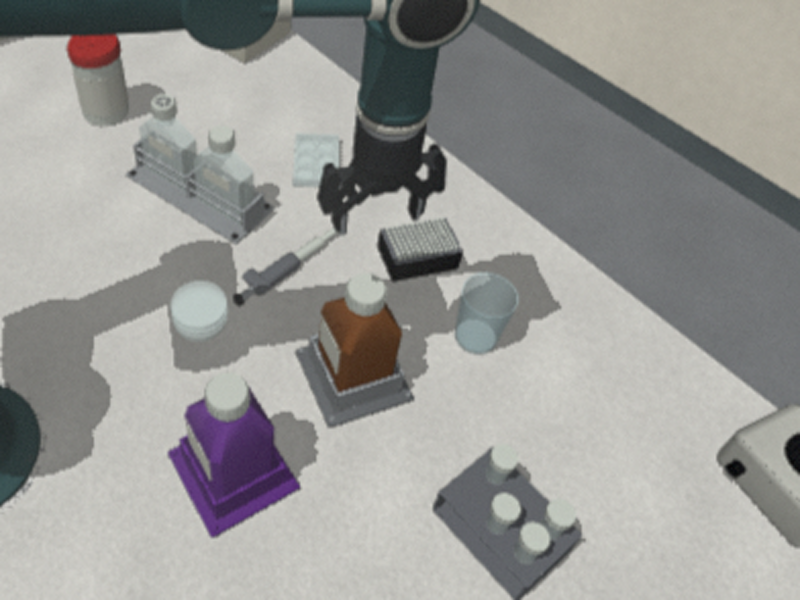

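The gripper is clear above the amber cap at (366,293), and all the bystanders sit at the same pixels as at the start. I'm handing in.

```bash
python3 -c "
from workcell import bot
print(bot.finish_job())"
```

```text
the job is handed in; nothing more can be done
None
```

I slackened the plain flask cap and screwed the amber bottle's cap home, then handed the job in at about 15 s. No verdict is reported.

- **Plain cap:** I turned it anticlockwise by about 132° (2.3 rad). Its angle can't be read in the pictures, so this comes from the wrist turn. Slip is unlikely: the moment 10° into the turn matched the cap's drag (0.08 N m). The pads, gripping the bottle cap only slightly harder, held about 0.8 N m or more.
- **Amber bottle cap:** I turned it clockwise until the moment rose from 0.13 N m to about 1.0 N m and the pads slipped. On a fresh grip the moment reached 0.89 N m within 4°, so it is against the stop. In that second twist the tool drifted about 5 mm off the cap's axis and the moment fell to 0.40 N m, probably the pads rolling on the cap. I stopped there.
- **Filter cap, purple bottle and loose things:** I touched none of them. In the last picture everything in view is where it was at the start, and the gripper is clear with no force on it.

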